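# Unstack the press discs into their holders

## Task

The four press discs were left stacked on the bench after a bearing job. Take the stack apart and put each disc back in its own holder, the one whose round recess matches its size, lying flat on the recess floor. Do not tip any disc over, and leave the tape measure, the small red bottle and the marker pen where they are.

Things in the scene. Friction and masses are not known exactly. Their poses are not given: they have to be found in the camera images.
- disc_64: Loose round bare-aluminium press disc, 64 mm in diameter, 28 mm high, about 243 g (varies), flat top and bottom with a small bore in the top. At the start: bottom of the stack, standing on the bench. The stack stands upright, widest disc lowest, each disc within 3 mm of centred on the one below. Origin at the centre of its underside, z up along its axis; its yaw means nothing.
- disc_50: Loose round bare-aluminium press disc, 50 mm in diameter, 28 mm high, about 148 g (varies), flat top and bottom with a small bore in the top. At the start: second from the bottom. The stack stands upright, widest disc lowest, each disc within 3 mm of centred on the one below. Origin at the centre of its underside, z up along its axis; its yaw means nothing.
- disc_36: Loose round bare-aluminium press disc, 36 mm in diameter, 28 mm high, about 77 g (varies), flat top and bottom with a small bore in the top. At the start: third from the bottom. The stack stands upright, widest disc lowest, each disc within 3 mm of centred on the one below. Origin at the centre of its underside, z up along its axis; its yaw means nothing.
- disc_22: Loose round bare-aluminium press disc, 22 mm in diameter, 28 mm high, about 29 g (varies), flat top and bottom with a small bore in the top. At the start: top of the stack. The stack stands upright, widest disc lowest, each disc within 3 mm of centred on the one below. Origin at the centre of its underside, z up along its axis; its yaw means nothing.
- holder_64: Storage holder for the 64 mm disc: square grey plastic plate 96 x 96 mm, 12 mm high, fixed to the bench, one round recess in its middle: 76 mm across and 8 mm deep (recess floor 4 mm above the bench, 1.5 mm chamfer at the mouth), 6 mm of play all round; the next larger disc does not fit. Origin: centre of its underside, on the bench below the recess centre; z up. Place and yaw vary.
- holder_50: Storage holder for the 50 mm disc: square grey plastic plate 82 x 82 mm, 12 mm high, fixed to the bench, one round recess in its middle: 62 mm across and 8 mm deep (recess floor 4 mm above the bench, 1.5 mm chamfer at the mouth), 6 mm of play all round; the next larger disc does not fit. Origin: centre of its underside, on the bench below the recess centre; z up. Place and yaw vary.
- holder_36: Storage holder for the 36 mm disc: square grey plastic plate 68 x 68 mm, 12 mm high, fixed to the bench, one round recess in its middle: 48 mm across and 8 mm deep (recess floor 4 mm above the bench, 1.5 mm chamfer at the mouth), 6 mm of play all round; the next larger disc does not fit. Origin: centre of its underside, on the bench below the recess centre; z up. Place and yaw vary.
- holder_22: Storage holder for the 22 mm disc: square grey plastic plate 54 x 54 mm, 12 mm high, fixed to the bench, one round recess in its middle: 34 mm across and 8 mm deep (recess floor 4 mm above the bench, 1.5 mm chamfer at the mouth), 6 mm of play all round; the next larger disc does not fit. Origin: centre of its underside, on the bench below the recess centre; z up. Place and yaw vary.
- tape_measure: Yellow tape measure, 36 x 77 x 64 mm high, loose on the bench beyond the work; leave alone. Origin at the centre of its underside.
- threadlock: Small red bottle with black cap, 29 mm across, 71 mm high, standing loose at the far left; leave alone. Origin at the centre of its underside.
- marker_black: Grey marker pen with black cap, 18 x 132 x 19 mm, lying loose near the front edge of the bench; leave alone. Origin at the centre of its underside.
Not all that is in view belongs to the job. Leave any yellow look-alike of the holder_64 alone.

How it is judged:
By the outcome, as a careful person would: the job done as asked, in the order asked, and still so for the second after the job is handed in, with the robot touching nothing.
It also fails if it takes over 99 s, if anything falls off the work surface, if the arm or the gripper's body presses on something with over 40 N, if the wrist force passes 120 N, or if a joint passes its speed limit or range.

## Robot

A 6-joint arm with a two-finger parallel gripper is mounted at the origin on a cart in front of the work surface, level with it; the furniture and walls round the work are solid. World frame = base frame: x ahead of the robot, y to its left, z up, the work surface at z = 0. Lengths are in mm, angles in rad, forces in N, time in s.
With the tool pointing down it reaches from about 400 to 925 mm from the base axis. Payload 12.5 kg.
Tool frame: the origin (TCP) lies at the very end of the fingers, on their centre line; the grasp point (between the pads) lies 19 mm behind it; z points along the fingers, y is the line along which they close (so a half turn about z gives the same grasp; the last joint's range is limited). The gripper opens to 95 mm and grips with 3 to 60 N. Pads are 20 mm wide; open, the fingers measure 119 mm over their backs; the gripper's body (75 mm by 180 mm) begins 59 mm behind the grasp point.
Start: joints at [-1.216, 0.491, 1.559, -0, 1.092, -0.106], TCP at [277.94, -559.818, 214.661] pointing down, gripper open.
Joint ranges: [-3.1, 3.1], [-0.84, 2.19], [0.05, 2.79], [-1.13, 4.28], [0.06, 2.93], [-2.69, 2.69]. Speed limits (rad/s): [2.22, 2.22, 2.79, 3.14, 3.14, 3.14].

## Interface

Orientations are given as [roll, pitch, yaw] about the fixed x, y, z axes, in that order (R = Rz(yaw) Ry(pitch) Rx(roll)).
In Python, from cell import * gives the robot as it stands.
- The arm moves only by the tool jog_arm, never from a script. Its argument "targets" is a list of rows, each an object with "turn": the turn, a rotation vector about the world's x, y, z in degrees, a list of three; "slide": the shift along the world's x, y, z in mm, a list of three; "claw": the opening in per cent of the stroke, from 0 (shut) to 100 (fully open). In form: [{"turn": [wx, wy, wz], "slide": [x, y, z], "claw": claw}, ...]. A call has 1 to 5 rows; each row shifts and turns the commanded pose from where the row before left it; what a row does not reach is not made up. A row lasts 1/8 s, in which the tool goes at most 62.5 mm and 10.7 degrees, less where a joint would pass 70% of its speed; a pose out of reach is approached as far as the arm can. A call with a gripper value outside its range is refused whole. The fingers move at their own pace and stop on an object; the grip force is fixed at half the most. Time passes only in rows, so rows that do not move let the fingers close. It gives the time, the measured TCP pose, the force, the opening and the grip force at its end, in the units of the state.
- state(): the state, without advancing time (a new reading comes with each control period).
- read_camera(name): name is "side" or "top"; returns a dict with "frame" (384x512x3 uint8, blue, green, red), "mtx" (3x3 intrinsics, pixels), "k1" (the pictures are not rectified: a ray, as slopes to the right and down, at radius r is drawn at 1 + k1 r^2 times it, then the intrinsics apply), "R" (3x3) and "t" (3): a world point X has camera coordinates R X + t. Camera axes: x right, y down, z forward; pixel columns grow to the right and rows downward; lengths in mm; the calibration is good to about 2 mm. A picture is of the moment at which its call begins. There is no depth.
- job_done(): hands the job in; it is judged then, once.
Trained networks look in the newest picture that a camera, given by its name, has taken for a name from the list of things; names that differ only in an ending like _2 or _b are one class to them, and where a whole thing is asked for, a point or a joint stands for the part that bears it (a point fixed in the world has none). Each returns a list of dicts, best first, with "conf" (0 to 1); they miss things now and then, are a little off and sometimes report something else, mostly with a low value. They report only what shows in the picture. A call takes as long as a camera call. They do not tell look-alikes from the thing itself.
- look_for(query, camera): "xy" ([column, row] in pixels, amid what is visible of it).
The state is a dict: "t": time; "joints": joint angles; "qvel": joint speeds; "tau": joint torques, N m; "eef_pos": TCP position; "tcp_rot": TCP orientation; "ft_force": force on the tool from outside, world axes, zero at the start; "moment": the same for the moment, N m; "opening": opening from 0.0 (shut) to 1.0 (fully open); "grip_force": force on a finger pad.
Only numpy, scipy, OpenCV 4.12 (cv2) and the standard library are available. Lean on these libraries where they do the work, as an engineer would, in place of code of your own. Each camera call takes 0.05 s, during which the arm holds its last target. There are 200 camera calls.

## Working session

There is one attempt and no reset: what is moved stays moved. The work goes in short steps, Python scripts to look and compute and a tool call to move; the robot and the scene stay as the last step left them, time stands still between calls to the robot, and variables do not carry over. Pictures are saved under pics/ and viewed, at most 14 in all, crops included, and the job is handed in when it is done.

Besides the shell and the picture viewer there is one more tool, called after "Emit:" as a command line: name --argument value ..., lists and objects as JSON in quotes. jog_arm: Moves the arm, as the interface text tells. Its arguments: {"type":"object","properties":{"targets":{"type":"array","items":{"type":"object","properties":{"turn":{"type":"array","items":{"type":"number"}},"slide":{"type":"array","items":{"type":"number"}},"claw":{"type":"number"}}}}},"required":["targets"]}

```bash
mkdir -p pics; ls
cat > h.py <<'E'
from cell import *
import numpy as np, cv2
def px2w(c,uv,z):
    K=np.array(c["mtx"]);d=np.array([c["k1"],0,0,0,0.]) 
    p=cv2.undistortPoints(np.array([[uv]],float),K,d)[0,0]
    R=np.array(c["R"]);t=np.array(c["t"]).ravel()
    o=-R.T@t;r=R.T@np.array([p[0],p[1],1]);return o+r*(z-o[2])/r[2]
def w2px(c,X):
    R=np.array(c["R"]);t=np.array(c["t"],float)
    return cv2.projectPoints(np.array([X],float),cv2.Rodrigues(R)[0],t,np.array(c["mtx"]),np.array([c["k1"],0,0,0,0.]))[0][0,0]
E
python3 - <<'E'
from h import *
names=["disc_64","disc_50","disc_36","disc_22","holder_64","holder_50","holder_36","holder_22","tape_measure","threadlock","marker_black"]
for n in ["top","side"]:
    c=read_camera(n);cv2.imwrite(f"pics/{n}0.png",cv2.resize(c["frame"],(800,600)));np.save(n+"0.npy",c,allow_pickle=True)
    print(n,c["k1"],(-np.array(c["R"]).T@np.array(c["t"])).round())
    for q in names:
        r=look_for(q,n)
        z=12 if 'holder' in q else 0
        print(q,[(np.round(a["xy"]).tolist(),round(a["conf"],2),px2w(c,a["xy"],z)[:2].round().tolist()) for a in r[:4]])
print(state())
E
```

```text
pics
top -0.06676284113805533 [ 417.   -7. 1079.]
disc_64 [([360.0, 218.0], 0.74, [477.0, -282.0]), ([369.0, 219.0], 0.65, [472.0, -309.0]), ([367.0, 218.0], 0.63, [475.0, -302.0]), ([379.0, 216.0], 0.52, [480.0, -338.0])]
disc_50 [([360.0, 218.0], 0.74, [477.0, -282.0]), ([369.0, 219.0], 0.65, [472.0, -309.0]), ([367.0, 218.0], 0.63, [475.0, -302.0]), ([379.0, 216.0], 0.52, [480.0, -338.0])]
disc_36 [([360.0, 218.0], 0.74, [477.0, -282.0]), ([369.0, 219.0], 0.65, [472.0, -309.0]), ([367.0, 218.0], 0.63, [475.0, -302.0]), ([379.0, 216.0], 0.52, [480.0, -338.0])]
disc_22 [([360.0, 218.0], 0.74, [477.0, -282.0]), ([369.0, 219.0], 0.65, [472.0, -309.0]), ([367.0, 218.0], 0.63, [475.0, -302.0]), ([379.0, 216.0], 0.52, [480.0, -338.0])]
holder_64 [([260.0, 174.0], 0.83, [611.0, -4.0]), ([320.0, 165.0], 0.73, [630.0, -177.0]), ([278.0, 228.0], 0.68, [456.0, -49.0])]
holder_50 [([260.0, 174.0], 0.83, [611.0, -4.0]), ([320.0, 165.0], 0.73, [630.0, -177.0]), ([278.0, 228.0], 0.68, [456.0, -49.0])]
holder_36 [([260.0, 174.0], 0.83, [611.0, -4.0]), ([320.0, 165.0], 0.73, [630.0, -177.0]), ([278
[... 1708 characters left out ...]
, 264.0], 0.15, [485.0, -263.0])]
{'t': 1.2, 'joints': array([-1.21561627e+00,  4.90892006e-01,  1.55890907e+00, -2.35833846e-05,
        1.09169780e+00, -1.05590301e-01]), 'qvel': array([-0.00020893, -0.00136897,  0.0006764 , -0.00059529,  0.00086858,
        0.00070334]), 'tau': array([ 3.11146068e-03, -6.12463546e+01, -2.58430034e+01,  6.93857996e-02,
        4.45258082e-02,  4.03794468e-05]), 'eef_pos': array([ 277.92403524, -559.82068659,  214.66278323]), 'tcp_rot': array([3.14150160e+00, 3.06963362e-05, 4.60781226e-01]), 'ft_force': array([ 0.85111038,  0.25555958, -0.33756608]), 'moment': array([ 0.0225455 ,  0.04320575, -0.00835188]), 'grip_force': 0.0, 'opening': 0.9988261168757625}
```

View pics/top0.png

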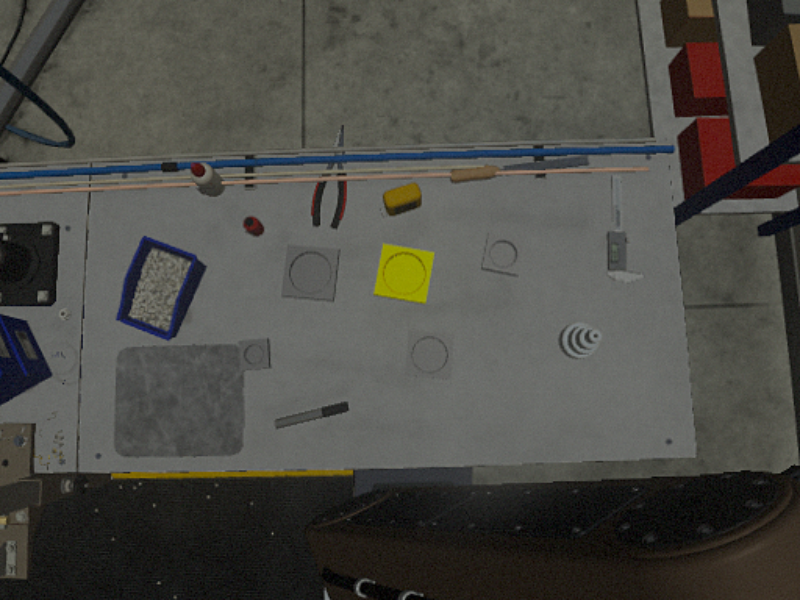

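View pics/side0.png

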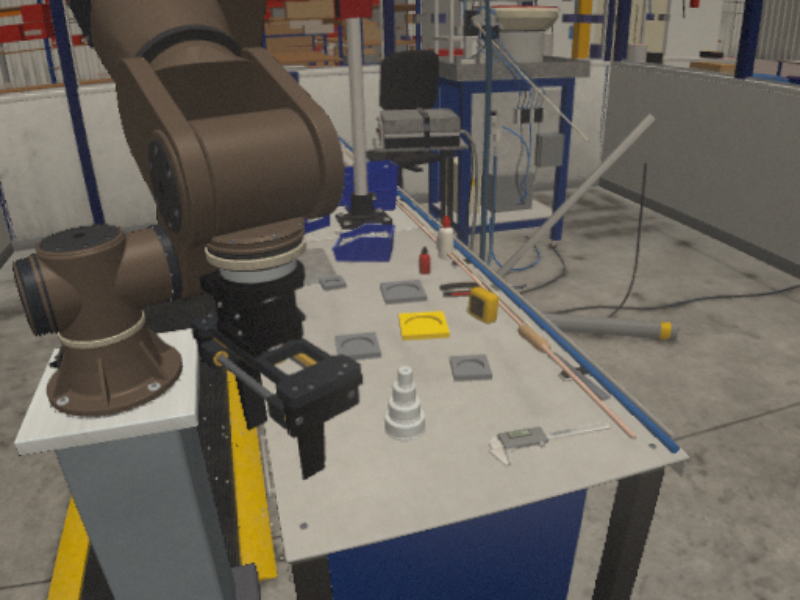

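Top view (800 px scale): stack at (580,340). Holder candidates are grey (312,272) → 64, grey (430,355) → 50, grey (501,254) → 36 and grey (255,354) → 22. The yellow plate at (405,273) is the look-alike and stays put. Next I fit the circle models to refine these.

```bash
cat >> h.py <<'E'
def proj(c,P): 
    return cv2.projectPoints(np.array(P,float),cv2.Rodrigues(np.array(c["R"]))[0],np.array(c["t"],float),np.array(c["mtx"]),np.array([c["k1"],0,0,0,0.]))[0][:,0]
def grad(c):
    g=cv2.GaussianBlur(cv2.cvtColor(c["frame"],cv2.COLOR_BGR2GRAY).astype(np.float32),(0,0),0.8)
    return np.minimum(np.hypot(cv2.Sobel(g,5,1,0),cv2.Sobel(g,5,0,1)),60)
def samp(G,p): return cv2.remap(G,p[:,0].astype(np.float32)[None],p[:,1].astype(np.float32)[None],1)[0].mean()
A=np.linspace(0,2*np.pi,72,endpoint=False);CI=np.c_[np.cos(A),np.sin(A)]
def circ(x,y,r,z): return np.c_[CI*r+[x,y],np.full(72,z)]
def sq(x,y,s,yaw,z=12):
    u=np.linspace(-1,1,20)*s/2;o=np.ones(20)*s/2
    P=np.r_[np.c_[u,o],np.c_[u,-o],np.c_[o,u],np.c_[-o,u]];c,s_=np.cos(yaw),np.sin(yaw)
    return np.c_[P@np.array([[c,s_],[-s_,c]])+[x,y],np.full(80,z)]
def fitd(c,x0,y0,r,z,w=12):
    G=grad(c);return max((samp(G,proj(c,circ(x0+a,y0+b,r,z))),x0+a,y0+b) for a in range(-w,w+1) for b in range(-w,w+1))
def fith(c,x0,y0,s,w=10):
    G=grad(c)
    return max((samp(G,proj(c,sq(x0+a,y0+b,s,q)))+samp(G,proj(c,circ(x0+a,y0+b,s/2-10,12))),x0+a,y0+b,q) for a in range(-w,w+1) for b in range(-w,w+1) for q in np.arange(-.78,.78,.06))
E
python3 - <<'E'
from h import *
C={n:np.load(n+"0.npy",allow_pickle=True).item() for n in("top","side")}
k=512/800;V={n:C[n]["frame"].copy() for n in C}
for d,(u,v) in {96:(312,272),82:(430,355),68:(501,254),54:(255,354)}.items():
    x,y=px2w(C["top"],(u*k,v*k),12)[:2].round()
    for n in C:
        f=fith(C[n],x,y,d,12);print("holder",d-32,n,np.round(f,2))
        for p in proj(C[n],np.r_[sq(*f[1:3],d,f[3]),circ(*f[1:3],d/2-10,12)]): 
            V[n][int(p[1]+.5),int(p[0]+.5)]=(0,0,255)
x,y=px2w(C["side"],(405*k,432*k),14)[:2].round();print(x,y)
for r,z in((32,28),(25,56),(18,84),(11,112)):
    for n in C:
        f=fitd(C[n],x,y,r,z,18);print("disc",2*r,n,np.round(f,1))
        for p in proj(C[n],circ(*f[1:],r,z)): V[n][int(p[1]+.5),int(p[0]+.5)]=(0,0,255)
cv2.imwrite("pics/ov.png",cv2.resize(V["top"][130:260,150:400],(800,416)))
s=V["side"][150:300,190:330];cv2.imwrite("pics/ovs.png",cv2.resize(s,(560,600)))
E
```

```text
holder 64 top [ 7.344e+01  6.130e+02  1.700e+02 -1.200e-01]
holder 64 side [ 9.948e+01  6.140e+02  1.770e+02 -1.800e-01]
holder 50 top [ 4.723e+01  4.640e+02 -4.000e+01 -1.200e-01]
holder 50 side [ 1.0069e+02  4.4900e+02 -4.8000e+01 -4.2000e-01]
holder 36 top [ 6.804e+01  6.340e+02 -1.770e+02 -2.400e-01]
holder 36 side [ 9.864e+01  6.320e+02 -1.900e+02 -3.000e-01]
holder 22 top [7.634e+01 4.680e+02 2.790e+02 6.000e-02]
holder 22 side [ 93.23 473.   267.     0.  ]
468.0 -332.0
disc 64 top [  36.6  475.  -314. ]
disc 64 side [  55.6  468.  -328. ]
disc 50 top [  36.1  470.  -314. ]
disc 50 side [  59.  465. -335.]
disc 36 top [  37.3  471.  -314. ]
disc 36 side [  59.  465. -339.]
disc 22 top [  31.2  471.  -314. ]
disc 22 side [  56.1  455.  -350. ]
```

View pics/ov.png

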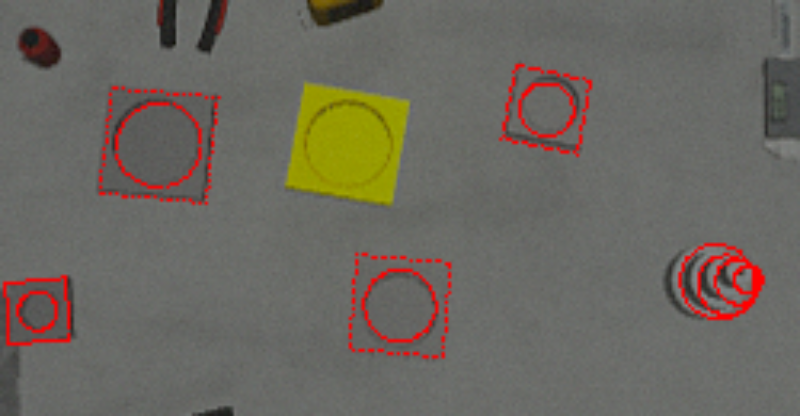

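View pics/ovs.png

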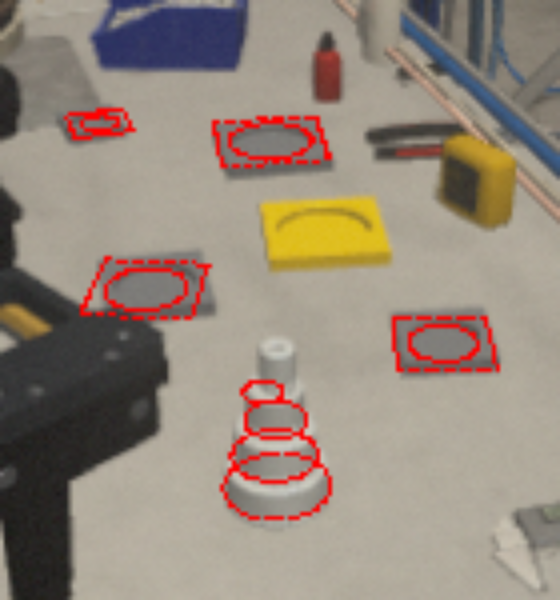

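The top-view fits look plausible. The side-view fits and the stack fit were limited by their search window, so I'm redoing this as a joint fit over both cameras.

Run:
```python
from h import *
from scipy.optimize import differential_evolution as DE
C={n:np.load(n+"0.npy",allow_pickle=True).item() for n in("top","side")}
G={n:grad(C[n]) for n in C};V={n:C[n]["frame"].copy() for n in C}
k=512/800
def run(fun,b): 
    r=DE(fun,b,seed=1,popsize=25,maxiter=60,tol=1e-6);return r.x,-r.fun
def draw(P):
    for n in C:
        for p in proj(C[n],P): V[n][int(p[1]+.5),int(p[0]+.5)]=(0,0,255)
for d,(x,y) in {96:(613,170),82:(464,-40),68:(634,-177),54:(468,279)}.items():
    def f(v,cams=("top","side")): return -sum(samp(G[n],proj(C[n],sq(v[0],v[1],d,v[2])))+samp(G[n],proj(C[n],circ(v[0],v[1],d/2-10,12))) for n in cams)
    for cams in (("top",),("side",),("top","side")):
        b,s=run(lambda v:f(v,cams),[(x-14,x+14),(y-14,y+14),(-.6,.6)]);print(d-32,cams,b.round(2),round(s))
    draw(np.r_[sq(b[0],b[1],d,b[2]),circ(b[0],b[1],d/2-10,12)])
D=((32,28),(25,56),(18,84),(11,112))
# stack: one base position plus offsets, each within 3 mm
def off(v): return [v[:2]+np.sum([v[2*j:2*j+2] for j in range(1,i+1)],axis=0) for i in range(4)]
def g(v,cams): return -sum(samp(G[n],proj(C[n],circ(*o,r,z))) for n in cams for o,(r,z) in zip(off(v),D))
for cams in (("top",),("side",),("top","side")):
    b,s=run(lambda v:g(v,cams),[(440,510),(-350,-270)]+[(-3,3)]*6);print(cams,np.round(off(b),1).tolist(),round(s))
for o,(r,z) in zip(off(b),D): draw(circ(*o,r,z))
a=cv2.resize(V["top"][130:260,150:400],(800,416));s=cv2.resize(V["side"][150:300,190:330],(560,600))
cv2.imwrite("pics/ov2.png",a);cv2.imwrite("pics/ov2s.png",s)
```

```text
64 ('top',) [ 6.1296e+02  1.7011e+02 -1.3000e-01] 74
64 ('side',) [ 6.1447e+02  1.7743e+02 -1.7000e-01] 100
64 ('top', 'side') [ 6.1348e+02  1.7585e+02 -1.2000e-01] 170
50 ('top',) [ 4.6372e+02 -3.9830e+01 -1.0000e-01] 47
50 ('side',) [ 4.5786e+02 -3.7430e+01 -8.0000e-02] 100
50 ('top', 'side') [ 4.5949e+02 -3.6090e+01 -1.4000e-01] 146
36 ('top',) [ 6.3394e+02 -1.7697e+02 -2.2000e-01] 68
36 ('side',) [ 6.3257e+02 -1.9098e+02 -2.8000e-01] 99
36 ('top', 'side') [ 6.3565e+02 -1.7731e+02 -2.4000e-01] 161
22 ('top',) [4.6820e+02 2.7945e+02 9.0000e-02] 77
22 ('side',) [4.7259e+02 2.6657e+02 3.0000e-02] 94
22 ('top', 'side') [4.6878e+02 2.7016e+02 8.0000e-02] 166
('top',) [[474.7, -296.4], [471.8, -293.5], [474.5, -290.7], [471.5, -287.7]] 213
('side',) [[467.1, -329.4], [464.9, -332.4], [467.1, -331.1], [469.0, -333.2]] 226
('top', 'side') [[475.5, -306.8], [472.9, -306.3], [473.4, -306.3], [476.3, -307.9]] 405
```

View pics/ov2s.png

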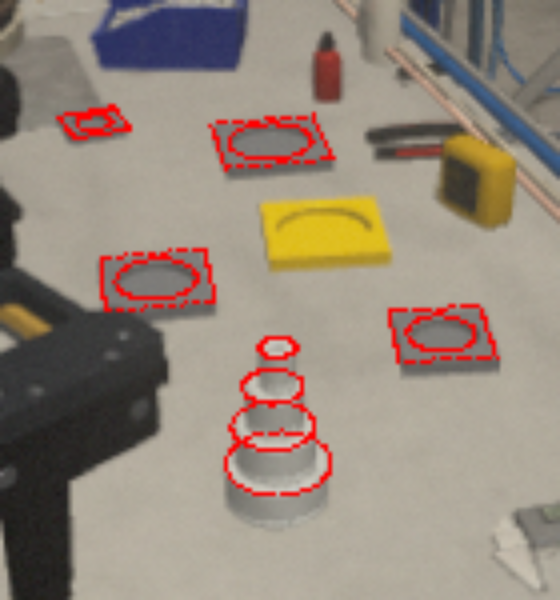

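View pics/ov2.png

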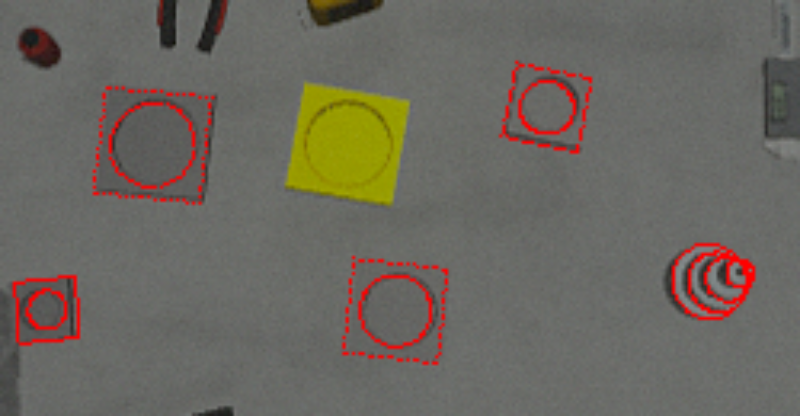

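The joint fit puts the stack at about (475,-307), and it lines up with all four rims in both pictures. I'll start moving, and refine the holder fits with a region model meanwhile.

Emit:
jog_arm --targets '[{"slide": [38, 48, 0], "turn": [0, 0, 0], "claw": 100}, {"slide": [38, 48, 0], "turn": [0, 0, 0], "claw": 100}, {"slide": [38, 48, 0], "turn": [0, 0, 0], "claw": 100}, {"slide": [38, 48, 0], "turn": [0, 0, 0], "claw": 100}, {"slide": [38, 48, 0], "turn": [0, 0, 0], "claw": 100}]'

```text
t: 1.82
eef_pos: [469.0, -318.2, 214.9]
tcp_rot: [3.141, -0.0, 0.461]
ft_force: [0.8, -0.9, 0.3]
opening: 1.003
grip_force: 0.0
```

```bash
cat > fit.py <<'E'
from h import *
from scipy.optimize import differential_evolution as DE
C={n:np.load(n+"0.npy",allow_pickle=True).item() for n in("top","side")}
S=4
def labels(c,v,d,box):
    x0,y0,x1,y1=box;L=np.zeros(((y1-y0)*S,(x1-x0)*S),np.uint8)
    def fill(P,l): cv2.fillPoly(L,[np.round((proj(c,P)-[x0-.5,y0-.5])*S).astype(np.int32)],l)
    x,y,q=v;h=d/2;Rm=np.array([[np.cos(q),-np.sin(q)],[np.sin(q),np.cos(q)]])
    K=np.array([[h,h],[-h,h],[-h,-h],[h,-h]])@Rm.T+[x,y]
    o=-np.array(c["R"]).T@np.array(c["t"])
    for i in range(4):
        a,b=K[i],K[(i+1)%4];n=(a+b)/2-[x,y]
        if n@(o[:2]-(a+b)/2)>0: fill([[*a,0],[*b,0],[*b,12],[*a,12]],1+i)
    fill(np.c_[K,[12]*4],5);fill(circ(x,y,h-10,12),6)
    M=np.zeros_like(L);cv2.fillPoly(M,[np.round((proj(c,circ(x,y,h-10,4))-[x0-.5,y0-.5])*S).astype(np.int32)],1)
    L[(M==1)&(L==6)]=7
    return L
def cost(v,d,cams,box,I,Wt):
    s=0
    for n in cams:
        L=labels(C[n],v,d,box[n]);sh=I[n].shape
        A=np.stack([cv2.resize((L==l).astype(np.float32),(sh[1],sh[0]),interpolation=cv2.INTER_AREA).ravel() for l in range(8)],1)
        w=Wt[n].ravel();A=A[w];y=I[n].ravel()[w]
        m=np.linalg.solve(A.T@A+.3*np.eye(8),A.T@y);s+=((A@m-y)**2).sum()/np.var(y)
    return s
for d,(x,y) in {96:(613,172),82:(462,-39),68:(634,-177),54:(468,276)}.items():
    box={};I={};Wt={}
    for n in C:
        p=proj(C[n],np.r_[sq(x,y,d+30,0,0),sq(x,y,d+30,0,12)]);a=np.floor(p.min(0)).astype(int);b=np.ceil(p.max(0)).astype(int)
        box[n]=(a[0],a[1],b[0],b[1]);g=cv2.cvtColor(C[n]["frame"],cv2.COLOR_BGR2GRAY).astype(float)[a[1]:b[1],a[0]:b[0]]
        I[n]=g;Wt[n]=g>(45 if n=="side" else 0)
    for cams in (("top",),("side",),("top","side")):
        r=DE(cost,[(x-14,x+14),(y-14,y+14),(-.5,.5)],args=(d,cams,box,I,Wt),seed=2,popsize=12,maxiter=25,polish=False)
        print(d-32,cams,r.x.round(2),round(r.fun,1))
E
python3 fit.py
```

```text
64 ('top',) [ 6.1705e+02  1.7334e+02 -1.2000e-01] 358.1
64 ('side',) [ 6.1413e+02  1.7606e+02 -1.2000e-01] 34.1
64 ('top', 'side') [ 6.1607e+02  1.7373e+02 -1.2000e-01] 454.6
50 ('top',) [ 4.6019e+02 -3.9600e+01 -1.3000e-01] 708.1
50 ('side',) [448.1  -52.92  -0.5 ] 842.4
50 ('top', 'side') [ 4.6019e+02 -3.9620e+01 -1.1000e-01] 1701.8
36 ('top',) [ 6.3950e+02 -1.8154e+02 -2.6000e-01] 361.7
36 ('side',) [ 6.3776e+02 -1.7806e+02 -2.4000e-01] 42.5
36 ('top', 'side') [ 6.3918e+02 -1.8108e+02 -2.5000e-01] 515.9
22 ('top',) [4.6957e+02 2.7804e+02 6.0000e-02] 553.4
22 ('side',) [4.6650e+02 2.8374e+02 1.1000e-01] 145.8
22 ('top', 'side') [4.6874e+02 2.7817e+02 6.0000e-02] 734.7
```

Top and side now agree within calibration error. Holder centres: 64 (615.5,174.5), 50 (459,-38), 36 (638.5,-180), 22 (468,280). Next I descend partway over the stack and check in a crop.

Emit:
jog_arm --targets '[{"slide": [7, 13, 0], "turn": [0, 0, 0], "claw": 100}, {"slide": [0, 0, -45], "turn": [0, 0, 0], "claw": 100}, {"slide": [0, 0, -35], "turn": [0, 0, 0], "claw": 100}, {"slide": [0, 0, 0], "turn": [0, 0, 0], "claw": 100}]'

```text
t: 2.33
eef_pos: [473.8, -306.7, 132.9]
tcp_rot: [-3.138, 0.002, 0.46]
ft_force: [0.8, 0.2, 1.3]
opening: 0.998
grip_force: 0.0
```

Run:
```python
from h import *
print(state()["eef_pos"])
c=read_camera("side");d=read_camera("top")
a=cv2.resize(c["frame"][170:300,180:330],(600,520));b=cv2.resize(d["frame"][180:260,320:410],(200,178))
a[:178,400:]=b
cv2.imwrite("pics/s1.png",a)
```

```text
[ 473.78839439 -306.68573753  132.88018247]
```

View pics/s1.png

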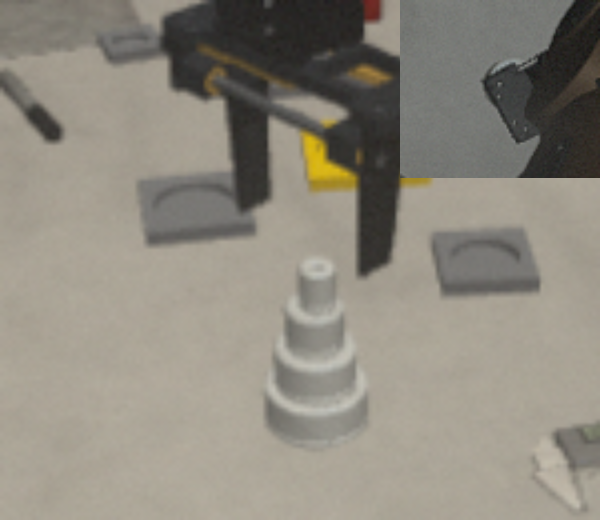

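The fingers straddle the stack centre at (317,350) in the crop, so I descend, grip disc_22 and lift slightly.

Emit:
jog_arm --targets '[{"slide": [0, 0, -25], "turn": [0, 0, 0], "claw": 100}, {"slide": [0, 0, -15], "turn": [0, 0, 0], "claw": 60}, {"slide": [0, 0, 0], "turn": [0, 0, 0], "claw": 35}, {"slide": [0, 0, 0], "turn": [0, 0, 0], "claw": 10}, {"slide": [0, 0, 0], "turn": [0, 0, 0], "claw": 10}]'

```text
t: 3.05
eef_pos: [475.2, -307.0, 95.5]
tcp_rot: [3.14, -0.0, 0.461]
ft_force: [0.5, -0.1, -0.2]
opening: 0.632
grip_force: 0.0
```

Emit:
jog_arm --targets '[{"slide": [0, 0, 0], "turn": [0, 0, 0], "claw": 10}, {"slide": [0, 0, 0], "turn": [0, 0, 0], "claw": 10}]'

```text
t: 3.3
eef_pos: [475.0, -306.9, 94.9]
tcp_rot: [3.141, -0.0, 0.461]
ft_force: [0.4, -0.2, -0.6]
opening: 0.428
grip_force: 0.0
```

Emit:
jog_arm --targets '[{"slide": [0, 0, 0], "turn": [0, 0, 0], "claw": 10}, {"slide": [0, 0, 0], "turn": [0, 0, 0], "claw": 10}, {"slide": [0, 0, 0], "turn": [0, 0, 0], "claw": 10}, {"slide": [0, 0, 0], "turn": [0, 0, 0], "claw": 10}]'

```text
t: 3.8
eef_pos: [474.9, -306.8, 94.7]
tcp_rot: [3.141, 0.0, 0.461]
ft_force: [-1.0, 0.8, 0.9]
opening: 0.222
grip_force: 30.0
```

Emit:
jog_arm --targets '[{"slide": [0, 0, 15], "turn": [0, 0, 0], "claw": 10}, {"slide": [0, 0, 35], "turn": [0, 0, 0], "claw": 10}, {"slide": [0, 10, 30], "turn": [0, 0, 0], "claw": 10}, {"slide": [0, 35, 0], "turn": [0, 0, 0], "claw": 10}, {"slide": [0, 50, 0], "turn": [0, 0, 0], "claw": 10}]'

```text
t: 4.42
eef_pos: [475.0, -211.5, 175.9]
tcp_rot: [3.14, -0.001, 0.459]
ft_force: [0.4, -0.1, -0.9]
opening: 0.225
grip_force: 30.0
```

Emit:
jog_arm --targets '[{"slide": [0, 55, 0], "turn": [0, 0, 0], "claw": 10}, {"slide": [0, 55, 0], "turn": [0, 0, 0], "claw": 10}, {"slide": [0, 55, 0], "turn": [0, 0, 0], "claw": 10}, {"slide": [0, 55, 0], "turn": [0, 0, 0], "claw": 10}, {"slide": [0, 55, 0], "turn": [0, 0, 0], "claw": 10}]'

```text
t: 5.05
eef_pos: [474.9, 64.9, 175.7]
tcp_rot: [3.141, -0.001, 0.461]
ft_force: [0.8, -0.2, -0.7]
opening: 0.224
grip_force: 30.0
```

Emit:
jog_arm --targets '[{"slide": [-2, 55, 0], "turn": [0, 0, 0], "claw": 10}, {"slide": [-2, 55, 0], "turn": [0, 0, 0], "claw": 10}, {"slide": [-2, 50, 0], "turn": [0, 0, 0], "claw": 10}, {"slide": [-1, 40, 0], "turn": [0, 0, 0], "claw": 10}, {"slide": [0, 17, 0], "turn": [0, 0, 0], "claw": 10}]'

```text
t: 5.68
eef_pos: [467.7, 282.0, 175.5]
tcp_rot: [3.141, -0.001, 0.463]
ft_force: [-0.1, -0.8, 0.3]
opening: 0.22
grip_force: 30.0
```

Emit:
jog_arm --targets '[{"slide": [0, 0, -50], "turn": [0, 0, 0], "claw": 10}, {"slide": [0, 0, -50], "turn": [0, 0, 0], "claw": 10}, {"slide": [0, 0, -40], "turn": [0, 0, 0], "claw": 10}, {"slide": [0, 0, 0], "turn": [0, 0, 0], "claw": 10}, {"slide": [0, 0, 0], "turn": [0, 0, 0], "claw": 10}]'

```text
t: 6.3
eef_pos: [468.8, 280.1, 36.2]
tcp_rot: [3.141, -0.002, 0.46]
ft_force: [-0.1, 0.2, 0.1]
opening: 0.225
grip_force: 30.0
```

Run:
```python
from h import *
s=state();print(s["eef_pos"],s["ft_force"])
c=read_camera("side");d=read_camera("top")
x,y,z=s["eef_pos"];b=z-10.3
for q in(c,d):
    for p in proj(q,np.r_[circ(x,y,11,b),circ(468,280,17,12)]): q["frame"][int(p[1]+.5),int(p[0]+.5)]=(0,0,255)
u=w2px(c,(468,280,12)).astype(int);v=w2px(d,(468,280,12)).astype(int);print(u,v)
a=cv2.resize(c["frame"][u[1]-40:u[1]+25,u[0]-35:u[0]+35],(420,390));e=cv2.resize(d["frame"][v[1]-35:v[1]+30,v[0]-30:v[0]+30],(360,390))
cv2.imwrite("pics/p22.png",np.hstack([a,e]))
```

```text
[468.78865798 280.14131857  36.21496741] [-0.13154421  0.23780335  0.06702584]
[212 179] [160 226]
```

View pics/p22.png

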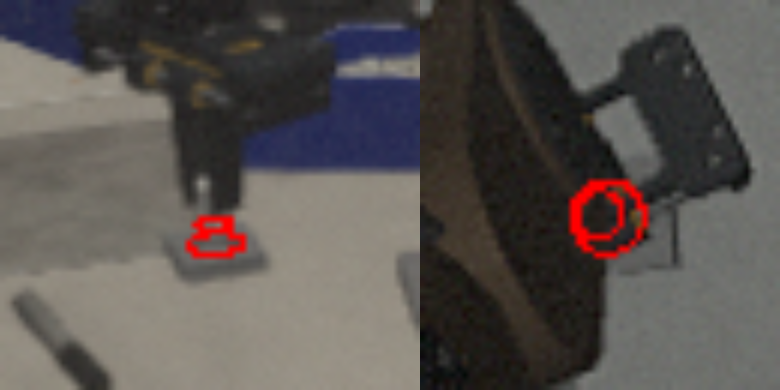

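The disc hangs over the recess in the side view: disc at (203,190), recess drawn at (215,240). I lower and release it.

Emit:
jog_arm --targets '[{"slide": [0, 0, -10], "turn": [0, 0, 0], "claw": 10}, {"slide": [0, 0, -6], "turn": [0, 0, 0], "claw": 10}, {"slide": [0, 0, -3], "turn": [0, 0, 0], "claw": 10}, {"slide": [0, 0, 0], "turn": [0, 0, 0], "claw": 10}, {"slide": [0, 0, 0], "turn": [0, 0, 0], "claw": 10}]'

```text
t: 7.02
eef_pos: [468.0, 280.2, 15.7]
tcp_rot: [3.142, -0.0, 0.461]
ft_force: [-0.1, 0.1, 0.2]
opening: 0.223
grip_force: 30.0
```

Emit:
jog_arm --targets '[{"slide": [0, 0, -0.8], "turn": [0, 0, 0], "claw": 10}, {"slide": [0, 0, 0], "turn": [0, 0, 0], "claw": 35}, {"slide": [0, 0, 0], "turn": [0, 0, 0], "claw": 50}, {"slide": [0, 0, 0], "turn": [0, 0, 0], "claw": 50}, {"slide": [0, 0, 25], "turn": [0, 0, 0], "claw": 60}]'

```text
t: 7.65
eef_pos: [467.2, 279.8, 38.9]
tcp_rot: [-3.142, 0.003, 0.461]
ft_force: [1.1, -0.3, 1.0]
opening: 0.552
grip_force: 0.0
```

Emit:
jog_arm --targets '[{"slide": [0, 0, 50], "turn": [0, 0, 0], "claw": 65}, {"slide": [0, -20, 50], "turn": [0, 0, 0], "claw": 65}, {"slide": [0, -50, 25], "turn": [0, 0, 0], "claw": 65}, {"slide": [0, -55, 0], "turn": [0, 0, 0], "claw": 65}, {"slide": [0, -55, 0], "turn": [0, 0, 0], "claw": 65}]'

```text
t: 8.28
eef_pos: [467.8, 98.7, 165.4]
tcp_rot: [3.141, -0.001, 0.461]
ft_force: [0.9, -0.7, -0.2]
opening: 0.655
grip_force: 0.0
```

Run:
```python
from h import *
c=read_camera("side");d=read_camera("top");np.save("top1.npy",d);np.save("side1.npy",c)
for q in (c,d): print(fitd(q,468,280,11,32,10))
u=w2px(c,(468,280,12)).astype(int);v=w2px(d,(468,280,12)).astype(int)
a=cv2.resize(c["frame"][u[1]-40:u[1]+25,u[0]-35:u[0]+35],(420,390));e=cv2.resize(d["frame"][v[1]-35:v[1]+30,v[0]-30:v[0]+30],(360,390))
cv2.imwrite("pics/q22.png",np.hstack([a,e]))
```

```text
(np.float32(58.320686), 466, 270)
(np.float32(33.986233), 478, 290)
```

View pics/q22.png

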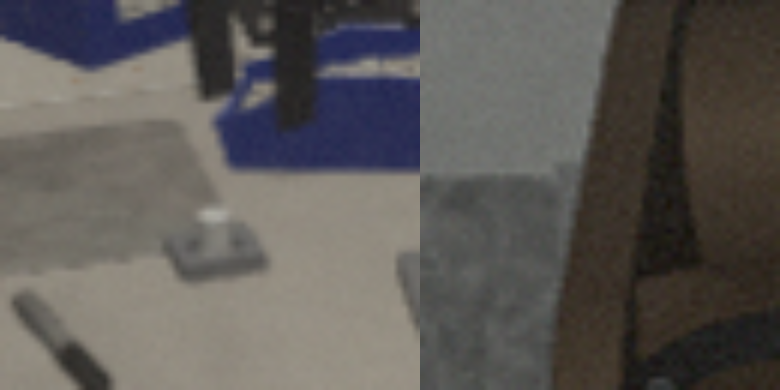

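Disc_22 stands upright in the middle of its recess (213,225). On to disc_36.

Emit:
jog_arm --targets '[{"slide": [1, -55, 0], "turn": [0, 0, 0], "claw": 65}, {"slide": [1, -55, 0], "turn": [0, 0, 0], "claw": 65}, {"slide": [1, -55, 0], "turn": [0, 0, 0], "claw": 65}, {"slide": [1, -55, 0], "turn": [0, 0, 0], "claw": 65}, {"slide": [1, -55, 0], "turn": [0, 0, 0], "claw": 65}]'

```text
t: 9.0
eef_pos: [473.1, -176.1, 165.0]
tcp_rot: [3.141, -0.0, 0.461]
ft_force: [0.7, 0.2, 1.0]
opening: 0.651
grip_force: 0.0
```

Emit:
jog_arm --targets '[{"slide": [0.5, -55, 0], "turn": [0, 0, 0], "claw": 65}, {"slide": [0, -50, 0], "turn": [0, 0, 0], "claw": 65}, {"slide": [0, -26.7, -20], "turn": [0, 0, 0], "claw": 65}, {"slide": [0, 0, -20], "turn": [0, 0, 0], "claw": 65}, {"slide": [0, 0, 0], "turn": [0, 0, 0], "claw": 65}]'

```text
t: 9.62
eef_pos: [473.2, -305.9, 123.7]
tcp_rot: [-3.139, 0.001, 0.461]
ft_force: [0.0, 1.3, 0.1]
opening: 0.652
grip_force: 0.0
```

Emit:
jog_arm --targets '[{"slide": [0, 0, -35], "turn": [0, 0, 0], "claw": 65}, {"slide": [0, 0, -18], "turn": [0, 0, 0], "claw": 65}, {"slide": [0, 0, -5.2], "turn": [0, 0, 0], "claw": 40}, {"slide": [0, 0, 0], "turn": [0, 0, 0], "claw": 20}, {"slide": [0, 0, 0], "turn": [0, 0, 0], "claw": 20}]'

```text
t: 10.25
eef_pos: [473.9, -306.6, 67.7]
tcp_rot: [3.14, -0.001, 0.461]
ft_force: [-0.2, 0.1, -0.0]
opening: 0.391
grip_force: 0.4
```

Emit:
jog_arm --targets '[{"slide": [0, 0, 0], "turn": [0, 0, 0], "claw": 20}, {"slide": [0, 0, 0], "turn": [0, 0, 0], "claw": 20}, {"slide": [0, 0, 0], "turn": [0, 0, 0], "claw": 20}]'

```text
t: 10.62
eef_pos: [473.9, -306.7, 67.6]
tcp_rot: [3.14, -0.001, 0.461]
ft_force: [1.6, 2.0, 7.2]
opening: 0.373
grip_force: 30.0
```

Emit:
jog_arm --targets '[{"slide": [0, 0, 15], "turn": [0, 0, 0], "claw": 20}, {"slide": [0, 0, 35], "turn": [0, 0, 0], "claw": 20}, {"slide": [10, 8, 30], "turn": [0, 0, 0], "claw": 20}, {"slide": [35, 27, 0], "turn": [0, 0, 0], "claw": 20}, {"slide": [40, 31, 0], "turn": [0, 0, 0], "claw": 20}]'

```text
t: 11.25
eef_pos: [559.2, -240.3, 148.4]
tcp_rot: [3.14, -0.001, 0.459]
ft_force: [0.2, -0.4, -1.5]
opening: 0.371
grip_force: 30.0
```

Emit:
jog_arm --targets '[{"slide": [40, 30.5, 0], "turn": [0, 0, 0], "claw": 20}, {"slide": [30, 22, -10], "turn": [0, 0, 0], "claw": 20}, {"slide": [10, 8, -45], "turn": [0, 0, 0], "claw": 20}, {"slide": [0, 0, -35], "turn": [0, 0, 0], "claw": 20}, {"slide": [0, 0, -20], "turn": [0, 0, 0], "claw": 20}]'

```text
t: 11.88
eef_pos: [638.1, -179.7, 35.7]
tcp_rot: [-3.141, 0.001, 0.461]
ft_force: [0.2, -0.0, -1.3]
opening: 0.367
grip_force: 30.0
```

Run:
```python
from h import *
s=state();print(s["eef_pos"],s["tcp_rot"],s["ft_force"],s["opening"],s["grip_force"])
c=read_camera("side")
u=w2px(c,(638.5,-180,12)).astype(int);a=cv2.resize(c["frame"][u[1]-50:u[1]+110,u[0]-80:u[0]+50],(488,600))
cv2.imwrite("pics/p36.png",a)
```

```text
[ 638.05154335 -179.7494829    35.66626017] [-3.14059714e+00  1.08534222e-03  4.61059496e-01] [ 0.17200301 -0.00824645 -1.26911501] 0.36673084208911133 29.999783635139465
```

View pics/p36.png

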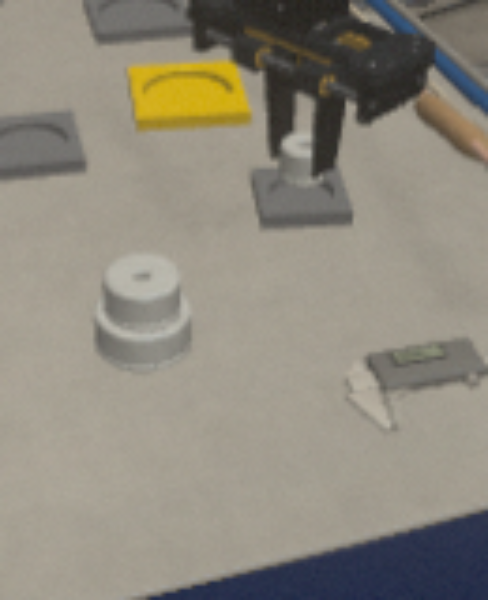

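Disc_36 hangs level over its recess (300,170), and the two remaining discs stand undisturbed at (143,310). Lowering.

Emit:
jog_arm --targets '[{"slide": [0, 0, -10], "turn": [0, 0, 0], "claw": 20}, {"slide": [0, 0, -6], "turn": [0, 0, 0], "claw": 20}, {"slide": [0, 0, -4], "turn": [0, 0, 0], "claw": 20}, {"slide": [0, 0, 0], "turn": [0, 0, 0], "claw": 20}, {"slide": [0, 0, 0], "turn": [0, 0, 0], "claw": 20}]'

```text
t: 12.55
eef_pos: [638.6, -180.1, 17.0]
tcp_rot: [3.141, -0.0, 0.461]
ft_force: [0.5, -0.1, -0.7]
opening: 0.369
grip_force: 30.0
```

Emit:
jog_arm --targets '[{"slide": [0, 0, -1], "turn": [0, 0, 0], "claw": 20}, {"slide": [0, 0, 0], "turn": [0, 0, 0], "claw": 20}, {"slide": [0, 0, 0], "turn": [0, 0, 0], "claw": 50}, {"slide": [0, 0, 0], "turn": [0, 0, 0], "claw": 60}, {"slide": [0, 0, 0], "turn": [0, 0, 0], "claw": 60}]'

```text
t: 13.18
eef_pos: [638.5, -180.0, 15.7]
tcp_rot: [3.141, -0.0, 0.461]
ft_force: [0.7, 0.6, -0.6]
opening: 0.588
grip_force: 0.0
```

Emit:
jog_arm --targets '[{"slide": [0, 0, 15], "turn": [0, 0, 0], "claw": 60}, {"slide": [0, 0, 45], "turn": [0, 0, 0], "claw": 80}, {"slide": [-10, -8, 40], "turn": [0, 0, 0], "claw": 80}, {"slide": [-40, -31, 0], "turn": [0, 0, 0], "claw": 80}, {"slide": [-45, -34, 0], "turn": [0, 0, 0], "claw": 80}]'

```text
t: 13.8
eef_pos: [542.9, -253.5, 117.3]
tcp_rot: [3.139, -0.001, 0.462]
ft_force: [0.9, -0.5, 0.1]
opening: 0.797
grip_force: 0.0
```

Run:
```python
from h import *
from scipy.optimize import differential_evolution as DE
c=read_camera("side");d=read_camera("top")
for q in (c,d): print([fitd(q,x,y,r,z,10) for x,y,r,z in((638.5,-180,18,32),(473,-306,25,56),(475,-306.5,32,28))])
u=w2px(c,(638.5,-180,12)).astype(int);a=cv2.resize(c["frame"][u[1]-50:u[1]+70,u[0]-80:u[0]+50],(433,400))
u=w2px(d,(550,-240,12)).astype(int);b=cv2.resize(d["frame"][u[1]-60:u[1]+60,u[0]-55:u[0]+55],(367,400))
cv2.imwrite("pics/q36.png",np.hstack([a,b]))
```

```text
[(np.float32(58.279434), 638.5, -180), (np.float32(56.361496), 473, -309), (np.float32(51.34499), 474, -308.5)]
[(np.float32(57.808235), 639.5, -180), (np.float32(7.1582193), 471, -296), (np.float32(9.838913), 485, -296.5)]
```

View pics/q36.png

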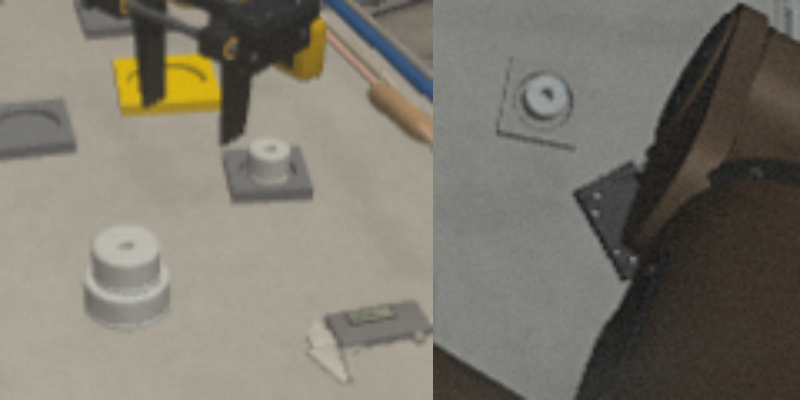

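Disc_36 is flat in the middle of its recess at (270,160) in the side view and (547,97) in the top view. Next, disc_50.

Emit:
jog_arm --targets '[{"slide": [-40, -31, 0], "turn": [0, 0, 0], "claw": 80}, {"slide": [-30, -23, -10], "turn": [0, 0, 0], "claw": 80}, {"slide": [0, 0, 0], "turn": [0, 0, 0], "claw": 80}, {"slide": [0, 0, -35], "turn": [0, 0, 0], "claw": 80}, {"slide": [0, 0, -20], "turn": [0, 0, 0], "claw": 80}]'

```text
t: 14.52
eef_pos: [474.4, -306.5, 50.3]
tcp_rot: [3.141, -0.0, 0.461]
ft_force: [0.7, -0.8, 0.0]
opening: 0.797
grip_force: 0.0
```

Emit:
jog_arm --targets '[{"slide": [0, 0, -11.7], "turn": [0, 0, 0], "claw": 80}, {"slide": [0, 0, 0], "turn": [0, 0, 0], "claw": 60}, {"slide": [0, 0, 0], "turn": [0, 0, 0], "claw": 35}, {"slide": [0, 0, 0], "turn": [0, 0, 0], "claw": 35}, {"slide": [0, 0, 0], "turn": [0, 0, 0], "claw": 35}]'

```text
t: 15.15
eef_pos: [473.8, -307.2, 39.7]
tcp_rot: [3.14, -0.001, 0.461]
ft_force: [1.5, 0.6, 5.4]
opening: 0.52
grip_force: 30.0
```

Emit:
jog_arm --targets '[{"slide": [0, 0, 0], "turn": [0, 0, 0], "claw": 35}, {"slide": [0, 0, 0], "turn": [0, 0, 0], "claw": 35}]'

```text
t: 15.4
eef_pos: [473.8, -307.2, 39.7]
tcp_rot: [3.14, -0.001, 0.461]
ft_force: [0.6, 1.8, 6.8]
opening: 0.524
grip_force: 30.0
```

Emit:
jog_arm --targets '[{"slide": [0, 0, 12], "turn": [0, 0, 0], "claw": 35}, {"slide": [0, 0, 30], "turn": [0, 0, 0], "claw": 35}, {"slide": [0, 10, 20], "turn": [0, 0, 0], "claw": 35}, {"slide": [-2, 35, 0], "turn": [0, 0, 0], "claw": 35}, {"slide": [-3, 50, 0], "turn": [0, 0, 0], "claw": 35}]'

```text
t: 16.02
eef_pos: [468.2, -211.2, 101.6]
tcp_rot: [3.141, -0.001, 0.459]
ft_force: [0.6, -0.5, -2.1]
opening: 0.521
grip_force: 30.0
```

Emit:
jog_arm --targets '[{"slide": [-3, 50, 0], "turn": [0, 0, 0], "claw": 35}, {"slide": [-3, 50, 0], "turn": [0, 0, 0], "claw": 35}, {"slide": [-3, 50, 0], "turn": [0, 0, 0], "claw": 35}, {"slide": [-0.4, 24, -25], "turn": [0, 0, 0], "claw": 35}, {"slide": [0, 0, -35], "turn": [0, 0, 0], "claw": 35}]'

```text
t: 16.65
eef_pos: [459.2, -36.1, 41.5]
tcp_rot: [3.14, -0.002, 0.464]
ft_force: [0.0, 0.1, -2.9]
opening: 0.521
grip_force: 30.0
```

Emit:
jog_arm --targets '[{"slide": [0, 0, -8], "turn": [0, 0, 0], "claw": 35}, {"slide": [0, 0, 0], "turn": [0, 0, 0], "claw": 35}, {"slide": [0, 0, 0], "turn": [0, 0, 0], "claw": 35}]'

```text
t: 17.02
eef_pos: [459.5, -38.4, 33.9]
tcp_rot: [3.141, -0.001, 0.46]
ft_force: [-0.8, 0.1, -1.5]
opening: 0.519
grip_force: 30.0
```

Run:
```python
from h import *
s=state();print(s["eef_pos"],s["tcp_rot"],s["ft_force"],s["opening"],s["grip_force"])
c=read_camera("side");d=read_camera("top")
u=w2px(c,(459,-38,12)).astype(int);a=cv2.resize(c["frame"][u[1]-40:u[1]+40,u[0]-45:u[0]+45],(450,400))
u=w2px(d,(459,-38,12)).astype(int);b=cv2.resize(d["frame"][u[1]-40:u[1]+40,u[0]-35:u[0]+35],(350,400))
cv2.imwrite("pics/p50.png",np.hstack([a,b]))
```

```text
[459.47258478 -38.35691966  33.93357435] [ 3.14062333e+00 -1.07009581e-03  4.60242591e-01] [-0.79975752  0.10547327 -1.49757379] 0.5190868942420594 29.99934732913971
```

View pics/p50.png

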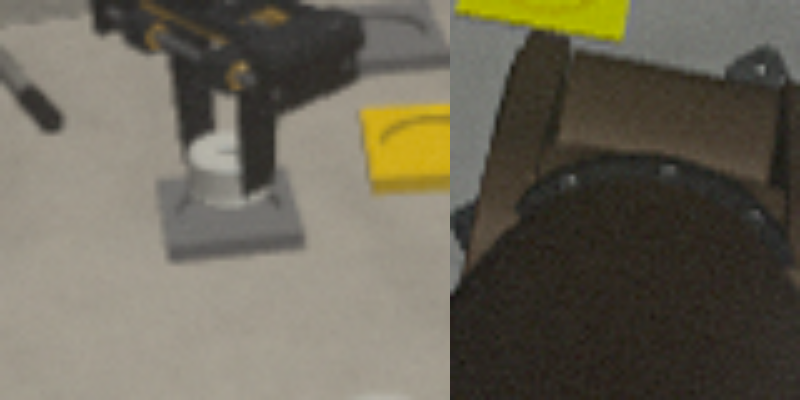

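Disc_50 hangs level over its recess (230,180). Lower and release.

Emit:
jog_arm --targets '[{"slide": [0, 0, -8], "turn": [0, 0, 0], "claw": 35}, {"slide": [0, 0, -5], "turn": [0, 0, 0], "claw": 35}, {"slide": [0, 0, -3.5], "turn": [0, 0, 0], "claw": 35}, {"slide": [0, 0, 0], "turn": [0, 0, 0], "claw": 35}, {"slide": [0, 0, 0], "turn": [0, 0, 0], "claw": 35}]'

```text
t: 17.75
eef_pos: [459.1, -38.0, 16.5]
tcp_rot: [3.142, 0.0, 0.461]
ft_force: [-0.7, -0.1, -2.0]
opening: 0.521
grip_force: 30.0
```

Emit:
jog_arm --targets '[{"slide": [0, 0, -0.8], "turn": [0, 0, 0], "claw": 35}, {"slide": [0, 0, 0], "turn": [0, 0, 0], "claw": 35}, {"slide": [0, 0, 0], "turn": [0, 0, 0], "claw": 70}, {"slide": [0, 0, 0], "turn": [0, 0, 0], "claw": 75}, {"slide": [0, 0, 0], "turn": [0, 0, 0], "claw": 75}]'

```text
t: 18.38
eef_pos: [459.1, -38.0, 15.7]
tcp_rot: [3.141, -0.0, 0.461]
ft_force: [0.5, -1.0, -0.1]
opening: 0.734
grip_force: 0.0
```

Emit:
jog_arm --targets '[{"slide": [0, 0, 15], "turn": [0, 0, 0], "claw": 80}, {"slide": [0, 0, 40], "turn": [0, 0, 0], "claw": 100}, {"slide": [0, -10, 30], "turn": [0, 0, 0], "claw": 100}, {"slide": [2, -40, 0], "turn": [0, 0, 0], "claw": 100}, {"slide": [3, -50, 0], "turn": [0, 0, 0], "claw": 100}]'

```text
t: 19.0
eef_pos: [464.2, -138.7, 101.3]
tcp_rot: [3.141, -0.001, 0.463]
ft_force: [0.7, -0.3, -0.2]
opening: 0.998
grip_force: 0.0
```

Run:
```python
from h import *
c=read_camera("side");d=read_camera("top")
for q in (c,d): print([fitd(q,x,y,r,z,10) for x,y,r,z in((459,-38,25,32),(475,-306.5,32,28))])
u=w2px(c,(459,-38,12)).astype(int);a=cv2.resize(c["frame"][u[1]-40:u[1]+90,u[0]-45:u[0]+75],(462,500))
u=w2px(d,(459,-38,12)).astype(int);b=cv2.resize(d["frame"][u[1]-40:u[1]+60,u[0]-30:u[0]+30],(300,500))
cv2.imwrite("pics/q50.png",np.hstack([a,b]))
```

```text
[(np.float32(59.783665), 460, -39), (np.float32(56.906834), 474, -307.5)]
[(np.float32(59.29208), 461, -40), (np.float32(35.62811), 465, -300.5)]
```

View pics/q50.png

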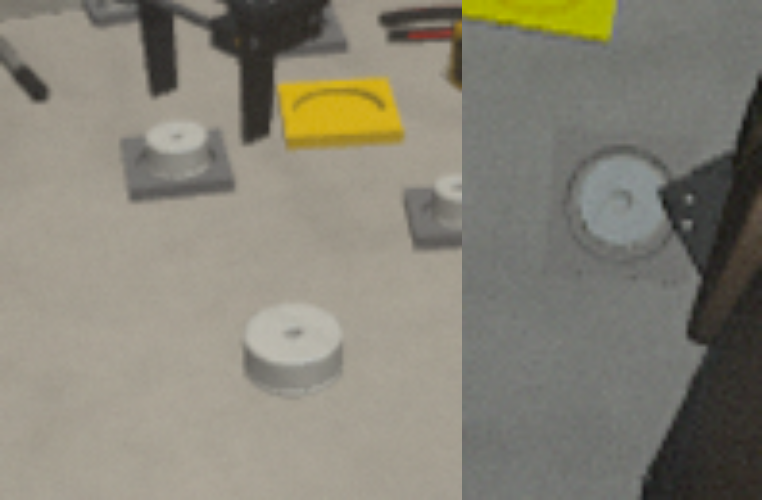

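Disc_50 lies flat in its recess at (177,150) in the side view. Disc_64 stands at about (474,-307), so I fetch it.

Emit:
jog_arm --targets '[{"slide": [3, -50, 0], "turn": [0, 0, 0], "claw": 100}, {"slide": [3, -55, 0], "turn": [0, 0, 0], "claw": 100}, {"slide": [3, -45, 0], "turn": [0, 0, 0], "claw": 100}, {"slide": [1, -19, -20], "turn": [0, 0, 0], "claw": 100}, {"slide": [0, 0, -20], "turn": [0, 0, 0], "claw": 100}]'

```text
t: 19.73
eef_pos: [474.0, -307.9, 60.0]
tcp_rot: [3.141, -0.0, 0.459]
ft_force: [0.3, -0.6, -0.5]
opening: 0.998
grip_force: 0.0
```

Emit:
jog_arm --targets '[{"slide": [0, 0, -25], "turn": [0, 0, 0], "claw": 100}, {"slide": [0, 0, -16], "turn": [0, 0, 0], "claw": 100}, {"slide": [0, 0, -8], "turn": [0, 0, 0], "claw": 100}, {"slide": [0, 0, -0.7], "turn": [0, 0, 0], "claw": 80}, {"slide": [0, 0, 0], "turn": [0, 0, 0], "claw": 50}]'

```text
t: 20.35
eef_pos: [474.3, -307.1, 11.5]
tcp_rot: [3.141, -0.0, 0.461]
ft_force: [0.4, -0.6, 0.5]
opening: 0.845
grip_force: 0.0
```

Emit:
jog_arm --targets '[{"slide": [0, 0, 0], "turn": [0, 0, 0], "claw": 50}, {"slide": [0, 0, 0], "turn": [0, 0, 0], "claw": 50}, {"slide": [0, 0, 0], "turn": [0, 0, 0], "claw": 50}, {"slide": [0, 0, 0], "turn": [0, 0, 0], "claw": 50}]'

```text
t: 20.85
eef_pos: [474.1, -307.0, 11.4]
tcp_rot: [3.141, -0.0, 0.461]
ft_force: [-1.0, 1.3, 6.3]
opening: 0.668
grip_force: 30.0
```

Emit:
jog_arm --targets '[{"slide": [0, 0, 15], "turn": [0, 0, 0], "claw": 50}, {"slide": [0, 0, 35], "turn": [0, 0, 0], "claw": 50}, {"slide": [0, 10, 40], "turn": [0, 0, 0], "claw": 50}, {"slide": [10, 35, 10], "turn": [0, 0, 0], "claw": 50}, {"slide": [15, 50, 0], "turn": [0, 0, 0], "claw": 50}]'

```text
t: 21.48
eef_pos: [499.5, -212.0, 112.8]
tcp_rot: [3.139, -0.002, 0.459]
ft_force: [1.0, -0.0, -2.2]
opening: 0.668
grip_force: 30.0
```

Emit:
jog_arm --targets '[{"slide": [16, 52, 0], "turn": [0, 0, 0], "claw": 50}, {"slide": [16, 52, 0], "turn": [0, 0, 0], "claw": 50}, {"slide": [16, 52, 0], "turn": [0, 0, 0], "claw": 50}, {"slide": [16, 52, 0], "turn": [0, 0, 0], "claw": 50}, {"slide": [16, 52, 0], "turn": [0, 0, 0], "claw": 50}]'

```text
t: 22.1
eef_pos: [579.4, 49.7, 111.8]
tcp_rot: [3.141, -0.0, 0.461]
ft_force: [0.0, -1.0, -2.7]
opening: 0.669
grip_force: 30.0
```

Emit:
jog_arm --targets '[{"slide": [16, 52, 0], "turn": [0, 0, 0], "claw": 50}, {"slide": [14, 45, 0], "turn": [0, 0, 0], "claw": 50}, {"slide": [6.5, 29.5, -15], "turn": [0, 0, 0], "claw": 50}, {"slide": [0, 0, -35], "turn": [0, 0, 0], "claw": 50}, {"slide": [0, 0, -20], "turn": [0, 0, 0], "claw": 50}]'

```text
t: 22.72
eef_pos: [614.8, 175.0, 40.0]
tcp_rot: [-3.141, 0.002, 0.462]
ft_force: [-0.3, 0.3, -2.4]
opening: 0.667
grip_force: 30.0
```

Emit:
jog_arm --targets '[{"slide": [0, 0, -12], "turn": [0, 0, 0], "claw": 50}, {"slide": [0, 0, -8], "turn": [0, 0, 0], "claw": 50}, {"slide": [0, 0, -4.5], "turn": [0, 0, 0], "claw": 50}, {"slide": [0, 0, 0], "turn": [0, 0, 0], "claw": 50}, {"slide": [0, 0, 0], "turn": [0, 0, 0], "claw": 50}]'

```text
t: 23.35
eef_pos: [615.8, 174.5, 17.0]
tcp_rot: [3.141, -0.001, 0.461]
ft_force: [0.7, 0.2, -2.6]
opening: 0.669
grip_force: 30.0
```

Emit:
jog_arm --targets '[{"slide": [0, 0, -1], "turn": [0, 0, 0], "claw": 50}, {"slide": [0, 0, 0], "turn": [0, 0, 0], "claw": 50}, {"slide": [0, 0, 0], "turn": [0, 0, 0], "claw": 85}, {"slide": [0, 0, 0], "turn": [0, 0, 0], "claw": 90}, {"slide": [0, 0, 0], "turn": [0, 0, 0], "claw": 90}]'

```text
t: 23.98
eef_pos: [615.7, 174.5, 15.6]
tcp_rot: [3.141, -0.0, 0.461]
ft_force: [0.1, 0.2, -0.2]
opening: 0.888
grip_force: 0.0
```

Emit:
jog_arm --targets '[{"slide": [0, 0, 15], "turn": [0, 0, 0], "claw": 90}, {"slide": [0, 0, 45], "turn": [0, 0, 0], "claw": 90}, {"slide": [0, 0, 50], "turn": [0, 0, 0], "claw": 90}, {"slide": [-10, -45, 40], "turn": [0, 0, 0], "claw": 90}, {"slide": [-15, -55, 0], "turn": [0, 0, 0], "claw": 90}]'

```text
t: 24.6
eef_pos: [591.6, 74.1, 169.7]
tcp_rot: [3.138, -0.006, 0.463]
ft_force: [-0.5, -0.3, -0.3]
opening: 0.901
grip_force: 0.0
```

Emit:
jog_arm --targets '[{"slide": [-15, -55, 0], "turn": [0, 0, 0], "claw": 90}, {"slide": [-15, -55, 0], "turn": [0, 0, 0], "claw": 90}, {"slide": [-15, -55, 0], "turn": [0, 0, 0], "claw": 90}, {"slide": [-15, -55, 0], "turn": [0, 0, 0], "claw": 90}, {"slide": [-15, -55, 0], "turn": [0, 0, 0], "claw": 90}]'

```text
t: 25.22
eef_pos: [515.0, -202.3, 166.7]
tcp_rot: [3.14, -0.001, 0.461]
ft_force: [1.0, 0.1, -0.4]
opening: 0.901
grip_force: 0.0
```

Emit:
jog_arm --targets '[{"slide": [-10, -55, 0], "turn": [0, 0, 0], "claw": 90}, {"slide": [-10, -55, 0], "turn": [0, 0, 0], "claw": 90}, {"slide": [0, -40, 0], "turn": [0, 0, 0], "claw": 90}, {"slide": [0, 0, 0], "turn": [0, 0, 0], "claw": 90}]'

```text
t: 25.72
eef_pos: [495.1, -353.0, 166.2]
tcp_rot: [3.14, -0.0, 0.458]
ft_force: [-0.1, 0.7, -0.2]
opening: 0.899
grip_force: 0.0
```

Run:
```python
from h import *
print(state()["eef_pos"])
c=read_camera("side");d=read_camera("top")
for q in (c,d): print([np.round(fitd(q,x,y,r,32,10),1).tolist() for x,y,r in((615.5,174.5,32),(459,-38,25),(638.5,-180,18),(468,280,11))])
for n in ("top","side"):
    for k in("tape_measure","threadlock","marker_black"): print(n,k,[(np.round(a["xy"]).tolist(),round(a["conf"],2)) for a in look_for(k,n)[:1]])
a=cv2.resize(c["frame"][140:260,190:340],(500,400));b=cv2.resize(d["frame"][110:280,140:360],(518,400))
b=b[:,:300] if 0 else b
cv2.imwrite("pics/end.png",np.hstack([cv2.resize(a,(350,280)),cv2.resize(b,(440,280))]))
```

```text
[ 495.06319073 -352.99808385  166.17243481]
[[47.4, 605.5, 164.5], [59.8, 460.0, -39.0], [58.8, 638.5, -180.0], [59.5, 466.0, 270.0]]
[[59.4, 618.5, 173.5], [59.8, 461.0, -40.0], [57.1, 639.5, -180.0], [59.7, 470.0, 279.0]]
top tape_measure [([256.0, 128.0], 0.92)]
top threadlock [([269.0, 225.0], 0.59)]
top marker_black [([203.0, 264.0], 0.86)]
side tape_measure []
side threadlock [([302.0, 232.0], 0.46)]
side marker_black []
```

View pics/end.png

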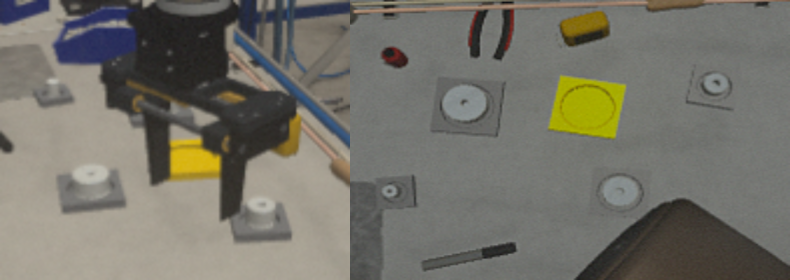

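All four discs lie in their own recesses: top view 64 at (464,103), 50 at (619,190), 36 at (715,84), 22 at (393,190). The tape measure, bottle and marker haven't moved. Handing in.

```bash
python3 -c "
from cell import *
print(job_done())"
```

```text
the job is handed in; nothing more can be done
None
```

All four discs are in their matching holders and lie flat, the tape measure, bottle and marker were left where they were, and I handed the job in at about 26 s on the robot clock; no verdict was returned.

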